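# Roll down the border tiles of a mosaic panel

## Task

The row of terracotta border tiles along the edge of the mosaic panel nearest the robot still stands proud in its adhesive: take the hand roller by its grip and roll it along the row from one end to the other with firm, steady pressure, until all six tiles are flush, never pressing so hard that a tile cracks. Touch the panel only with the roller, then stand the roller back on the bench on its drum and wire foot, and leave the other things alone.

Things in the scene. Friction and masses are not known exactly. Their poses are not given: they have to be found in the camera images.
- strip_mid (a point): Middle of the edge row, on its centre line, at the height the tile tops must come down to (flush with the set tiles beside them); 42 mm above the bench while nothing presses on the panel. Axes: y along the row from first tile to last, z up, x across the row towards the panel's middle. The row is the panel's long side nearest the robot.
- strip_first (a point): Outer end of the first tile of the edge row (tile1), on the row's centre line at flush height; moves with the panel as it sinks. Axes as strip_mid. The row: six plain terracotta tiles, each 45 mm along the row, 29 mm across, 8 mm thick, 46 mm apart, standing 3 to 4.5 mm proud between a 2 mm aluminium trim (outside) and the set tiles (inside).
- strip_last (a point): Outer end of the last tile of the edge row (tile6), on the row's centre line at flush height, 275 mm from strip_first; moves with the panel as it sinks. Axes as strip_mid.
- panel: Mosaic panel lying face up, 220 mm (x) by 284 mm (y, along the edge row), 20 mm thick; origin at the centre of its underside, axes as strip_mid. It lies on foam and under a press it sinks and rocks lengthwise by some millimetres, about three times as far at the ends of the edge row as at its middle; it springs back when let go.
- underlay: Grey foam sheet under the panel, 240 x 304 mm, 22 mm thick, fixed to the bench; origin at the centre of its underside, axes as strip_mid.
- roller_grip (a point): Centre of the hand roller's wooden grip, a block above the drum: 72 mm long (parallel to the drum), 26 mm thick along the rolling direction (grip it across this), 32 mm high. As the tool stands the grip leans back 0.225 rad towards the tool's -x, this point 67 mm above the bench and 10 mm behind the axle. Axes as roller.
- roller: Hand roller (0.28 to 0.44 kg) standing on its drum and rear wire foot; origin on the bench under the axle. Axes: x the rolling direction (wire foot at -x), y along the drum, z up as it stands. Tipped forward (about y) by 0.225 rad its grip is upright above the axle and the foot, 50 mm behind, hangs 11 mm above the drum's lowest line.
- roller_axle (a point): Middle of the axle of the hard rubber drum (44 mm diameter, 48 mm wide, turns freely between two steel cheeks, 58 mm over all); 46 mm from roller_grip along the grip's upright; 22 mm above the bench when the tool stands. Axes as roller.
- drum (a joint): Angle the drum has turned in its frame, rad, 0 at the start, without limit either way; one radian is 22 mm of rolling.
- tile1 (a joint): How far tile 1 of the edge row, counted from strip_first, has been pressed into its adhesive, m: 0 is 4.5 mm proud, 0.0045 fully home and flush (a hard stop). The stiff adhesive yields to 12 to 15 N on a tile plus 0.15 N for each mm/s, and the tile stays where it is pressed to; a tile cracks if the roller presses with more than 30 N.
- tile2 (a joint): How far tile 2 of the edge row, counted from strip_first, has been pressed into its adhesive, m: 0 is 4.5 mm proud, 0.0045 fully home and flush (a hard stop). As tile1.
- tile3 (a joint): How far tile 3 of the edge row, counted from strip_first, has been pressed into its adhesive, m: 0 is 4.5 mm proud, 0.0045 fully home and flush (a hard stop). As tile1.
- tile4 (a joint): How far tile 4 of the edge row, counted from strip_first, has been pressed into its adhesive, m: 0 is 4.5 mm proud, 0.0045 fully home and flush (a hard stop). As tile1.
- tile5 (a joint): How far tile 5 of the edge row, counted from strip_first, has been pressed into its adhesive, m: 0 is 4.5 mm proud, 0.0045 fully home and flush (a hard stop). As tile1.
- tile6 (a joint): How far tile 6 of the edge row, counted from strip_first, has been pressed into its adhesive, m: 0 is 4.5 mm proud, 0.0045 fully home and flush (a hard stop). As tile1.
- mug: White mug, 80 mm wide and 92 mm high, with a handle. Not needed; leave it alone. Origin at the centre of its underside.
- brush_jar: Glass jar of paint brushes, 76 mm wide and 100 mm high, brushes up to 240 mm. Not needed; leave it alone. Origin at the centre of its underside.
- paint_pot: Squat paint jar, 68 mm wide and 75 mm high. Not needed; leave it alone. Origin at the centre of its underside.
- paint_bottle: Paint bottle, 56 mm wide and 150 mm high. Not needed; leave it alone. Origin at the centre of its underside.
- spreader: Steel spreader with a handle, lying flat, 210 mm long. Not needed; leave it alone. Origin at the centre of its underside.
- spare_tile: Loose spare border tile lying on the bench, 45 x 29 x 8 mm, not part of the row. Not needed; leave it alone. Origin at the centre of its underside.
Not all that is in view belongs to the job. What is shaped like the roller but green is not meant.

How it is judged:
By the outcome, as a careful person would: the job done as asked, in the order asked, and still so for the second after the job is handed in, with the robot touching nothing.
It also fails if it takes over 72 s, if anything falls off the work surface, if the arm or the gripper's body presses on something with over 40 N, if the wrist force passes 120 N, or if a joint passes its speed limit or range.

## Robot

A 6-joint arm with a two-finger parallel gripper is mounted at the origin on the work surface. World frame = base frame: x ahead of the robot, y to its left, z up, the work surface at z = 0. Lengths are in m, angles in rad, forces in N, time in s.
With the tool pointing down it reaches from about 0.275 to 1 m from the base axis. Payload 8.4 kg.
Tool frame: the origin (TCP) lies midway between the tips of the shut fingers; the grasp point (between the pads) lies bot.pinch_z behind it (bot.pinch_z is the distance from the TCP to the grasp point, in m); z points along the fingers, y is the line along which they close (so a half turn about z gives the same grasp; the last joint's range is limited). The gripper opens to 85 mm and grips with 20 to 120 N. Pads are 22 mm wide; open, the fingers measure 114 mm over their backs; the gripper's body (76 mm by 85 mm) begins 54 mm behind the grasp point. The pads swing forward as they close: fully open they stand 13 mm farther back than shut.
Start: joints at [-1.154, 0.353, 1.633, -0, 1.155, -0.002], TCP at [0.254, -0.571, 0.203] pointing down, gripper open.
Joint ranges: [-2.63, 2.63], [-0.92, 2.1], [0.06, 2.66], [-1.3, 4.44], [0, 2.69], [-3.02, 3.02]. Speed limits (rad/s): [2.22, 2.22, 2.79, 3.14, 3.14, 3.14].

## Interface

Orientations are given as a unit quaternion [x, y, z, w].
In Python, from workcell import read_state, vision, workorder, bot gives the robot as it stands.
- The arm moves only by the shell command python3 -m inch 'ROWS' [FORCE]. ROWS is JSON, a list of rows, each an object of numbers: "tx", "ty", "tz": the shift along the tool's x, y, z in m; "ax", "ay", "az": the turn, a rotation vector about the tool's x, y, z in rad; "grip": the closure in counts, from 0 (fully open) to 255 (shut). A call has exactly 10 rows; each row shifts and turns the commanded pose from where the row before left it, along the tool's axes as they then stand; what a row does not reach is not made up. A row lasts 1/8 s, in which the tool goes at most 62.5 mm and 10.7 degrees, less where a joint would pass 70% of its speed; a pose out of reach is approached as far as the arm can. A call with a gripper value outside its range is refused whole. The fingers move at their own pace and stop on an object; FORCE is the grip in N (left out, the last holds). Time passes only in rows, so rows that do not move let the fingers close, or fill a call up. It gives the time, the measured TCP pose, the force, the opening and the grip force at its end, in the units of the state.
- read_state(): the state, without advancing time (a new reading comes with each control period).
- vision.read_camera(name): name is "side" or "top" or "wrist"; returns a dict with "pixels" (420x560x3 uint8, red, green, blue), "mtx" (3x3 intrinsics, pixels), "extrinsics" (4x4, takes a point from world to camera coordinates); the wrist camera has in their place "tool_from_camera" (4x4, takes a point from camera to tool coordinates, whose origin is the TCP and whose axes are the flange's). Camera axes: x right, y up, looking along -z (the intrinsics and any distortion apply to the point x, -y, -z); pixel columns grow to the right and rows downward; lengths in m; the calibration is good to about 2 mm. The wrist camera is an equidistant fisheye: a pixel r from the principal point sees the ray r / f radians off the axis. A picture is of the moment at which its call begins: read the wrist's pose just before it. There is no depth.
- workorder.sign_off(): hands the job in; it is judged then, once.
The state is a dict: "clock": time; "qpos": joint angles; "joint_velocities": joint speeds; "joint_torque": joint torques, N m; "tcp_pos": TCP position; "tool_rot": TCP orientation; "ft_force": force on the tool from outside, world axes, zero at the start; "moment": the same for the moment, N m; "finger_gap": opening from 0.0 (shut) to 1.0 (fully open); "grip_force": force on a finger pad.
Only numpy, scipy, OpenCV 4.12 (cv2) and the standard library are available. Lean on these libraries where they do the work, as an engineer would, in place of code of your own. Each camera call takes 0.05 s, during which the arm holds its last target. There are 200 camera calls.

## Working session

There is one attempt and no reset: what is moved stays moved. The work goes in short steps, Python scripts to look and compute and a shell command to move; the robot and the scene stay as the last step left them, time stands still between calls to the robot, and variables do not carry over. Pictures are saved under pics/ and viewed, at most 10 in all, crops included, and the job is handed in when it is done.

```bash
ls; mkdir -p pics
python3 - <<'E'
from workcell import read_state, vision, bot
import cv2,numpy as np
print(read_state(), bot.pinch_z)
ims=[]
for n in ("side","top"):
    d=vision.read_camera(n); np.savez(n+".npz",**d)
    print(n,d["mtx"].tolist(),np.round(d["extrinsics"],4).tolist(),[k for k in d])
    cv2.imwrite(f"pics/{n}0.png",cv2.cvtColor(d["pixels"],cv2.COLOR_RGB2BGR))
E
```

```text
pics
{'clock': 0.0, 'qpos': array([-1.15437353e+00,  3.53665276e-01,  1.63414642e+00,  2.01430498e-05,
        1.15520614e+00, -2.38486890e-03]), 'joint_velocities': array([ 0.00053832,  0.00020579,  0.00159854, -0.00162553,  0.00068641,
        0.00101707]), 'joint_torque': array([-4.77987360e-04, -6.05259633e+01, -3.42067587e+01, -3.15373609e-05,
        9.51294496e-03,  8.99230344e-06]), 'tcp_pos': array([ 0.25397126, -0.57049517,  0.20204576]), 'tool_rot': array([ 9.78155616e-01,  2.07872756e-01, -1.37454258e-04, -6.99271447e-04]), 'ft_force': array([-0.03960167, -0.71746729,  0.17960489]), 'moment': array([-0.03008357, -0.06724409,  0.01378343]), 'grip_force': 0.0, 'finger_gap': 1.0016173789553096} 0.0187
side [[379.1421694109672, 0.0, 274.22701426715713], [0.0, 379.1421694109672, 209.1400961674618], [0.0, 0.0, 1.0]] [[-0.7666, -0.642, 0.015, 0.4072], [0.3687, -0.4209, 0.8288, -0.2255], [-0.5257, 0.6409, 0.5594, -0.8658], [0.0, 0.0, 0.0, 1.0]] ['pixels', 'mtx', 'extrinsics']
top [[384.5789284306948, 0.0, 281.099980620205], [0.0, 384.5789284306948, 205.21067328737197], [0.0, 0.0, 1.0]] [[-0.0083, -1.0, -0.0015, 0.0437], [0.9769, -0.0084, 0.2136, -0.5396], [-0.2136, 0.0003, 0.9769, -0.8561], [0.0, 0.0, 0.0, 1.0]] ['pixels', 'mtx', 'extrinsics']
```

View pics/top0.png

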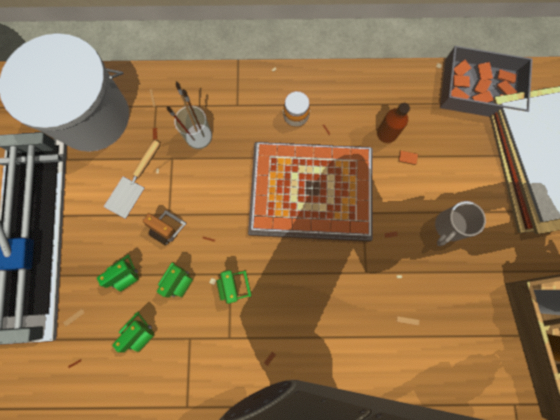

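View pics/side0.png

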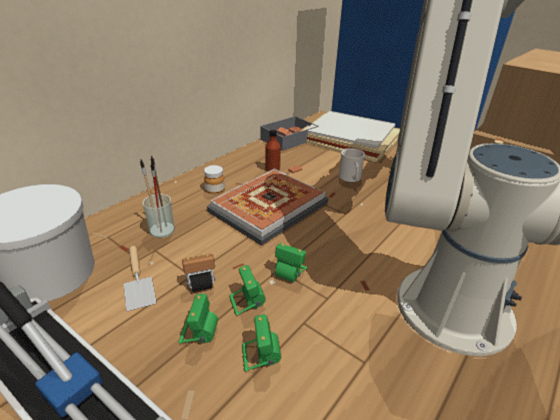

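The roller is at top (163,226), side (200,272). The four green look-alikes are at top (118,273), (175,280), (232,287) and (132,333). I choose the one with the brown wooden grip and black drum, and check it in a close crop.

Run:
```python
import cv2,numpy as np
t=np.load("top.npz")["pixels"][:,:,::-1]; s=np.load("side.npz")["pixels"][:,:,::-1]
a=cv2.resize(t[200:255,130:200],(400,314),interpolation=cv2.INTER_CUBIC)
b=cv2.resize(s[245:300,170:240],(400,314),interpolation=cv2.INTER_CUBIC)
c=cv2.resize(t[225:245,242:382],(800,114),interpolation=cv2.INTER_CUBIC)
e=cv2.resize(s[185:245,205:335],(340,157),interpolation=cv2.INTER_CUBIC)
o=np.zeros((600,800,3),np.uint8);o[:314,:400]=a;o[:314,400:]=b;o[314:428]=c;o[430:587,:340]=e
cv2.imwrite("pics/crop1.png",o)
```

```text
(no output)
```

View pics/crop1.png

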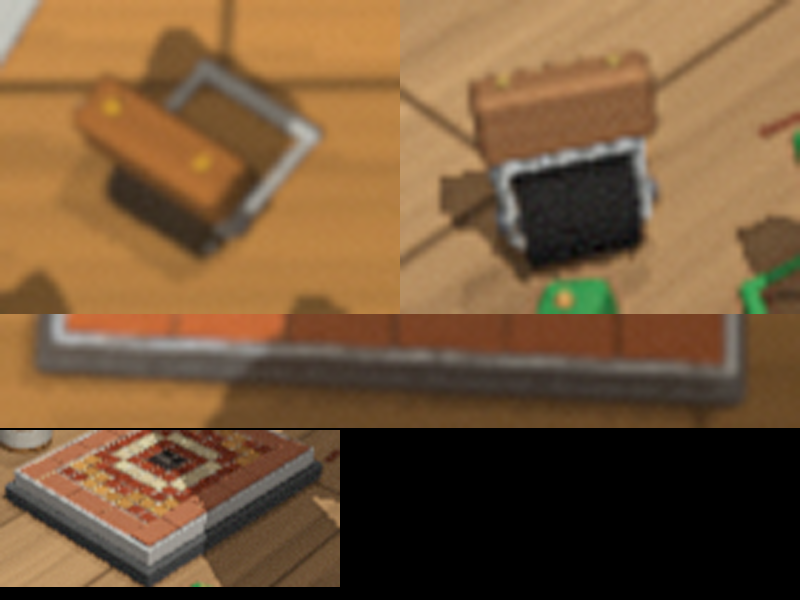

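Choice confirmed: brown grip with studs at top-image (149.6,218.6) and (165.4,228.2), the wire foot up-right of it, the black drum down-left. The panel row is along its lower edge, with trim corners near (251.6,230) and (370.6,234).

```bash
cat > h.py <<'E'
import numpy as np
from scipy.spatial.transform import Rotation as R
C={n:np.load(f"{n}.npz") for n in("top","side")}
def ray(n,u,v):
    c=C[n];K=c["mtx"];E=c["extrinsics"]
    d=np.array([(u-K[0,2])/K[0,0],-(v-K[1,2])/K[1,1],-1.]);return -E[:3,:3].T@E[:3,3],E[:3,:3].T@d
def cast(n,u,v,z):
    o,d=ray(n,u,v);return o+d*(z-o[2])/d[2]
def proj(n,p):
    c=C[n];q=c["extrinsics"]@np.r_[p,1];return np.array([c["mtx"][0,2]-c["mtx"][0,0]*q[0]/q[2],c["mtx"][1,2]+c["mtx"][1,1]*q[1]/q[2]])
def fish(d,T,u,v,z):   # wrist: d camera dict, T 4x4 tool in world
    K=d["mtx"];x=(u-K[0,2])/K[0,0];y=(v-K[1,2])/K[1,1];r=np.hypot(x,y)
    w=np.array([np.sin(r)*x/r,-np.sin(r)*y/r,-np.cos(r)]);M=T@d["tool_from_camera"]
    o=M[:3,3];w=M[:3,:3]@w;return o+w*(z-o[2])/w[2]
def toolT(s):
    T=np.eye(4);T[:3,:3]=R.from_quat(s["tool_rot"]).as_matrix();T[:3,3]=s["tcp_pos"];return T
E
python3 - <<'E'
from h import *
import cv2
f=lambda p:np.round(p,4)
# grip studs
a=cast("top",149.6,218.6,.083);b=cast("top",165.4,228.2,.083);m=(a+b)/2
print("studs",f(a),f(b),"dist",np.linalg.norm(a-b))
yv=(a-b)/np.linalg.norm(a-b); az=np.degrees(np.arctan2(yv[1],yv[0])); print("axis az",az)
# side studs: crop (503-400,80),(613-400,62) scale 5.714 origin 170,245
for u,v in((103,80),(213,62)):print("side",f(cast("side",170+u/5.714,245+v/5.714,.083)))
# panel mask: terracotta/tiles are redder than wood
for n,(x0,x1,y0,y1) in dict(top=(240,385,135,250)).items():
    im=C[n]["pixels"][y0:y1,x0:x1]; hsv=cv2.cvtColor(im,cv2.COLOR_RGB2HSV)
    g=hsv[...,1]<110
    k,l,st,_=cv2.connectedComponentsWithStats(g.astype(np.uint8)); i=1+st[1:,4].argmax(); print(st[i])
    ys,xs=np.nonzero(l==i); 
    for nm,w in dict(bl=(-1,1),br=(1,1),tl=(-1,-1),tr=(1,-1)).items():
        j=(w[0]*xs+w[1]*ys).argmax(); print(nm,xs[j]+x0,ys[j]+y0, f(cast(n,xs[j]+x0,ys[j]+y0,.042)))
bl=cast("top",251.6,230.3,.042);br=cast("top",370.6,234.2,.042);print("trim",f(bl),f(br),np.linalg.norm(bl-br),np.degrees(np.arctan2(*(bl-br)[1::-1])))
E
```

```text
studs [0.5057 0.3413 0.083 ] [0.4831 0.3038 0.083 ] dist 0.04380828470060519
axis az 58.95935798625248
side [0.5047 0.3405 0.083 ]
side [0.4797 0.3045 0.083 ]
[   8    7  125   99 1885]
bl 248 233 [0.4764 0.1186 0.042 ]
br 371 240 [ 0.4572 -0.1735  0.042 ]
tl 255 142 [0.7066 0.1034 0.042 ]
tr 370 147 [ 0.6908 -0.1846  0.042 ]
trim [0.4828 0.1101 0.042 ] [ 0.471  -0.1733  0.042 ] 0.28368573094507543 87.6186739621656
```

```bash
cat >> h.py <<'E'
def rot(az,tilt):  # roller-x azimuth deg, lean-back angle of grip; tool y = -roller x
    a=np.radians(az);x=np.array([np.cos(a),np.sin(a),0]);k=np.array([0,0,1.])
    z=np.sin(tilt)*x-np.cos(tilt)*k;y=-(np.cos(tilt)*x+np.sin(tilt)*k);return np.c_[np.cross(y,z),y,z]
def plan(p,Rt,s=None):
    from workcell import read_state
    s=s or read_state();Q=R.from_quat(s["tool_rot"]).as_matrix()
    rv=R.from_matrix(Q.T@Rt).as_rotvec()
    print("clock",round(s["clock"],2),"tcp",np.round(s["tcp_pos"],4),"F",np.round(s["ft_force"],1),"gap",round(s["finger_gap"],3),"gf",round(s["grip_force"],1))
    print(" shift mm (cur axes)",np.round(1e3*Q.T@(p-s["tcp_pos"]),1),"then turn rad",np.round(rv,4),"| shift mm (target axes)",np.round(1e3*Rt.T@(p-s["tcp_pos"]),1))
E
python3 - <<'E'
from h import *
g=np.array([.490,.3245,.067]);Rt=rot(148,.225);plan(g+Rt[:,2]*(.0187-.1),Rt)
E
```

```text
clock 0.1 tcp [ 0.254  -0.5706  0.2021] F [ 0.1  0.9 -0.3] gap 0.997 gf 0.0
 shift mm (cur axes) [ 589.8 -706.6   56.8] then turn rad [ 0.2171 -0.0671 -0.5909] | shift mm (target axes) [ 884.1 -237.1  111.6]
```

```bash
python3 -m inch '[{"tx":0.035,"ty":-0.042},{"tx":0.035,"ty":-0.042},{"tx":0.035,"ty":-0.042},{"tx":0.035,"ty":-0.042},{"tx":0.035,"ty":-0.042},{"tx":0.035,"ty":-0.042},{"tx":0.035,"ty":-0.042},{"tx":0.035,"ty":-0.042},{"tx":0.035,"ty":-0.042},{"tx":0.035,"ty":-0.042}]' 60
python3 - <<'E'
from h import *
g=np.array([.490,.3245,.067]);Rt=rot(148,.225);plan(g+Rt[:,2]*(.0187-.1),Rt)
E
```

```text
clock 0.1 tcp [ 0.254  -0.5706  0.2021] F [ 0.1  0.9 -0.3] gap 0.997 gf 0.0
 shift mm (cur axes) [ 589.8 -706.6   56.8] then turn rad [ 0.2171 -0.0671 -0.5909] | shift mm (target axes) [ 884.1 -237.1  111.6]validation failed for argument at $[0]...
```

```bash
python3 -m inch '[{"tx":0.035,"ty":-0.042,"tz":0,"ax":0,"ay":0,"az":0,"grip":0},{"tx":0.035,"ty":-0.042,"tz":0,"ax":0,"ay":0,"az":0,"grip":0},{"tx":0.035,"ty":-0.042,"tz":0,"ax":0,"ay":0,"az":0,"grip":0},{"tx":0.035,"ty":-0.042,"tz":0,"ax":0,"ay":0,"az":0,"grip":0},{"tx":0.035,"ty":-0.042,"tz":0,"ax":0,"ay":0,"az":0,"grip":0},{"tx":0.035,"ty":-0.042,"tz":0,"ax":0,"ay":0,"az":0,"grip":0},{"tx":0.035,"ty":-0.042,"tz":0,"ax":0,"ay":0,"az":0,"grip":0},{"tx":0.035,"ty":-0.042,"tz":0,"ax":0,"ay":0,"az":0,"grip":0},{"tx":0.035,"ty":-0.042,"tz":0,"ax":0,"ay":0,"az":0,"grip":0},{"tx":0.035,"ty":-0.042,"tz":0,"ax":0,"ay":0,"az":0,"grip":0}]' 60
python3 - <<'E'
from h import *
g=np.array([.490,.3245,.067]);Rt=rot(148,.225);plan(g+Rt[:,2]*(.0187-.1),Rt)
E
```

```text
clock: 1.35
tcp_pos: [0.4032, -0.0432, 0.2029]
tool_rot: [0.978, 0.208, 0.0, 0.0]
ft_force: [1.0, -0.1, 1.1]
finger_gap: 0.998
grip_force: 0.0
clock 1.35 tcp [ 0.4032 -0.0432  0.2029] F [ 1.  -0.1  1.1] gap 0.998 gf 0.0
 shift mm (cur axes) [ 238.9 -285.7   56.6] then turn rad [ 0.2187 -0.067  -0.591 ] | shift mm (target axes) [357.8 -87.9  78.2]
```

```bash
python3 -m inch '[{"tx":0.040,"ty":-0.0475,"tz":0,"ax":0,"ay":0,"az":0,"grip":0},{"tx":0.040,"ty":-0.0475,"tz":0,"ax":0,"ay":0,"az":0,"grip":0},{"tx":0.040,"ty":-0.0475,"tz":0,"ax":0,"ay":0,"az":0,"grip":0},{"tx":0.040,"ty":-0.0475,"tz":0,"ax":0,"ay":0,"az":0,"grip":0},{"tx":0.040,"ty":-0.0475,"tz":0,"ax":0,"ay":0,"az":0,"grip":0},{"tx":0.040,"ty":-0.0475,"tz":0,"ax":0,"ay":0,"az":0,"grip":0},{"tx":0,"ty":0,"tz":0,"ax":0.055,"ay":-0.017,"az":-0.148,"grip":0},{"tx":0,"ty":0,"tz":0,"ax":0.055,"ay":-0.017,"az":-0.148,"grip":0},{"tx":0,"ty":0,"tz":0,"ax":0.055,"ay":-0.017,"az":-0.148,"grip":0},{"tx":0,"ty":0,"tz":0,"ax":0.055,"ay":-0.017,"az":-0.148,"grip":0}]' 60
python3 - <<'E'
from h import *
from workcell import vision,read_state
import cv2
g=np.array([.490,.3245,.067]);Rt=rot(148,.225);plan(g+Rt[:,2]*(.0187-.1),Rt)
s=read_state();d=vision.read_camera("wrist");np.savez("w1.npz",T=toolT(s),**d)
print(d["mtx"].tolist(),np.round(d["tool_from_camera"],4).tolist())
cv2.imwrite("pics/w1.png",d["pixels"][:,:,::-1])
E
```

```text
clock: 2.6
tcp_pos: [0.5062, 0.3129, 0.2025]
tool_rot: [0.867, 0.484, -0.056, -0.1]
ft_force: [-0.2, -0.0, 0.2]
finger_gap: 1.002
grip_force: 0.0
clock 2.6 tcp [0.5062 0.3129 0.2025] F [-0.2 -0.   0.2] gap 1.002 gf 0.0
 shift mm (cur axes) [ 1.3 11.1 55.2] then turn rad [-0.0041  0.0015  0.0059] | shift mm (target axes) [ 1.3 10.9 55.2]
[[325.19226210127806, 0.0, 279.2060735518726], [0.0, 325.19226210127806, 206.40176956475042], [0.0, 0.0, 1.0]] [[0.0006, 0.9569, 0.2905, 0.0741], [1.0, -0.0003, -0.0009, -0.0008], [-0.0007, 0.2905, -0.9569, -0.1697], [0.0, 0.0, 0.0, 1.0]]
```

View pics/w1.png

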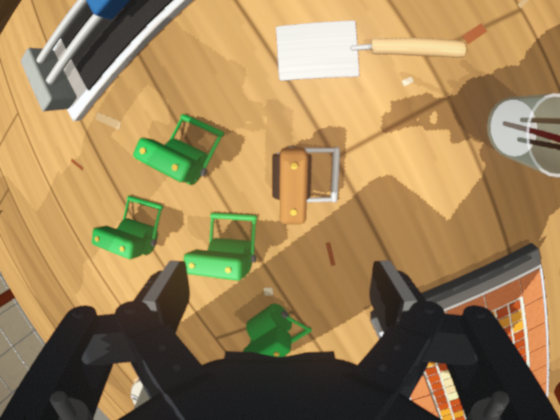

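The wrist view shows the roller's brown grip at (293,186), studs at (294,166) and (294,213), and the foot to its right; it is nearly square to the tool.

Run:
```python
from h import *
w=np.load("w1.npz");d=dict(mtx=w["mtx"],tool_from_camera=w["tool_from_camera"]);T=w["T"]
a=fish(d,T,294,166,.083);b=fish(d,T,294,213,.083);v=a-b
print(a,b,np.linalg.norm(v),np.degrees(np.arctan2(v[1],v[0])))
for az in(148,150):
  x=np.array([np.cos(np.radians(az)),np.sin(np.radians(az)),0]);m=(a+b)/2;g=m+.0036*x;g[2]=.067;print(g)
  Rt=rot(az,.225);plan(g+Rt[:,2]*(.0187-.1),Rt)
```

```text
[0.50635146 0.3412204  0.083     ] [0.48348058 0.30306122 0.083     ] 0.04448819940822037 59.06343299508669
[0.49186305 0.32404852 0.067     ]
clock 2.65 tcp [0.507  0.3125 0.2021] F [ 0.9 -0.9  0.3] gap 1.002 gf 0.0
 shift mm (cur axes) [ 1.8 12.  54.5] then turn rad [-0.0061  0.0021  0.0125] | shift mm (target axes) [ 1.8 11.7 54.6]
[0.49179833 0.32394081 0.067     ]
clock 2.65 tcp [0.507  0.3125 0.2021] F [ 0.9 -0.9  0.3] gap 1.002 gf 0.0
 shift mm (cur axes) [ 2.3 12.  54.5] then turn rad [-0.0061 -0.0058 -0.0215] | shift mm (target axes) [ 2.3 11.8 54.6]
```

```bash
python3 -m inch '[{"tx":0.002,"ty":0.012,"tz":0.02,"ax":-0.006,"ay":0,"az":-0.005,"grip":0},{"tx":0,"ty":0,"tz":0.035,"ax":0,"ay":0,"az":0,"grip":0},{"tx":0,"ty":0,"tz":0.035,"ax":0,"ay":0,"az":0,"grip":0},{"tx":0,"ty":0,"tz":0.03,"ax":0,"ay":0,"az":0,"grip":0},{"tx":0,"ty":0,"tz":0.02,"ax":0,"ay":0,"az":0,"grip":0},{"tx":0,"ty":0,"tz":0.013,"ax":0,"ay":0,"az":0,"grip":0},{"tx":0,"ty":0,"tz":0,"ax":0,"ay":0,"az":0,"grip":0},{"tx":0,"ty":0,"tz":0,"ax":0,"ay":0,"az":0,"grip":255},{"tx":0,"ty":0,"tz":0,"ax":0,"ay":0,"az":0,"grip":255},{"tx":0,"ty":0,"tz":0,"ax":0,"ay":0,"az":0,"grip":255}]' 80
python3 - <<'E'
from h import *
g=np.array([.4918,.3240,.067]);Rt=rot(149,.225);plan(g+Rt[:,2]*.0187,Rt)
E
```

```text
clock: 3.9
tcp_pos: [0.4893, 0.3264, 0.0514]
tool_rot: [0.868, 0.484, -0.053, -0.096]
ft_force: [0.7, -0.3, 0.4]
finger_gap: 0.376
grip_force: 0.0
clock 3.9 tcp [0.4893 0.3264 0.0514] F [ 0.7 -0.3  0.4] gap 0.376 gf 0.0
 shift mm (cur axes) [-0.8 -0.2  2.8] then turn rad [ 0.0047 -0.004  -0.0111] | shift mm (target axes) [-0.7 -0.2  2.8]
```

```bash
python3 -m inch '[{"tx":0,"ty":0,"tz":0,"ax":0,"ay":0,"az":0,"grip":255},{"tx":0,"ty":0,"tz":0,"ax":0,"ay":0,"az":0,"grip":255},{"tx":0,"ty":0,"tz":0,"ax":0,"ay":0,"az":0,"grip":255},{"tx":0,"ty":0,"tz":0,"ax":0,"ay":0,"az":0,"grip":255},{"tx":0,"ty":0,"tz":-0.01,"ax":0,"ay":0,"az":0,"grip":255},{"tx":0,"ty":0,"tz":-0.02,"ax":0,"ay":0,"az":0,"grip":255},{"tx":0,"ty":0,"tz":-0.02,"ax":0,"ay":0,"az":0,"grip":255},{"tx":0,"ty":0,"tz":-0.02,"ax":0,"ay":0,"az":0,"grip":255},{"tx":0,"ty":0,"tz":-0.02,"ax":0,"ay":0,"az":0,"grip":255},{"tx":0,"ty":0,"tz":-0.01,"ax":0,"ay":0,"az":0,"grip":255}]' 100
python3 - <<'E'
from h import *
from workcell import vision,read_state
import cv2
s=read_state();d=vision.read_camera("wrist");np.savez("w2.npz",T=toolT(s),**d)
d2=vision.read_camera("side")
cv2.imwrite("pics/w2.png",np.hstack([d["pixels"][130:420,130:430],d2["pixels"][130:420,100:400]])[:,:,::-1])
# row frame
br=np.array([.471,-.1733]);bl=np.array([.4828,.1101]);m=(br+bl)/2;e=(bl-br)/np.linalg.norm(bl-br);nx=np.array([e[1],-e[0]])
c=m+nx*.017;first=c-e*.1375;last=c+e*.1375
print("first",first,"last",last)
st=first-e*0+e*.01;Rt=rot(87.6,0);plan(np.r_[st,.042+.12],Rt,s)
E
```

```text
clock: 5.15
tcp_pos: [0.5081, 0.3146, 0.1495]
tool_rot: [0.868, 0.484, -0.053, -0.096]
ft_force: [0.1, -0.1, -3.9]
finger_gap: 0.243
grip_force: 98.4
first [ 0.48816512 -0.16968819] last [0.49960545 0.10507374]
clock 5.15 tcp [0.5081 0.3146 0.1495] F [ 0.1 -0.1 -3.9] gap 0.243 gf 98.4
 shift mm (cur axes) [-413.9  224.   -63.5] then turn rad [-0.1998  0.1153  1.0557] | shift mm (target axes) [ 4.000e-01  4.747e+02 -1.250e+01]
```

View pics/w2.png

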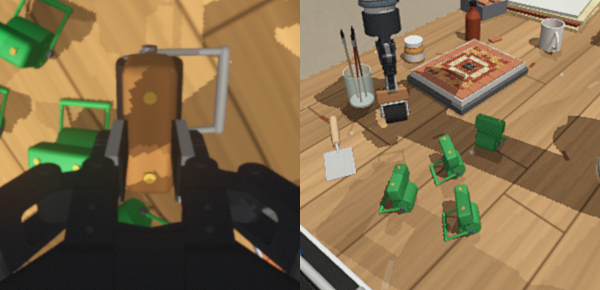

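```bash
python3 -m inch '[{"tx":0,"ty":0,"tz":-0.01,"ax":-0.0285,"ay":0.0165,"az":0.151,"grip":255},{"tx":0,"ty":0,"tz":0,"ax":-0.0285,"ay":0.0165,"az":0.151,"grip":255},{"tx":0,"ty":0,"tz":0,"ax":-0.0285,"ay":0.0165,"az":0.151,"grip":255},{"tx":0,"ty":0,"tz":0,"ax":-0.0285,"ay":0.0165,"az":0.151,"grip":255},{"tx":0,"ty":0,"tz":0,"ax":-0.0285,"ay":0.0165,"az":0.151,"grip":255},{"tx":0,"ty":0,"tz":0,"ax":-0.0285,"ay":0.0165,"az":0.151,"grip":255},{"tx":0,"ty":0,"tz":0,"ax":-0.0285,"ay":0.0165,"az":0.151,"grip":255},{"tx":0,"ty":0.045,"tz":0,"ax":0,"ay":0,"az":0,"grip":255},{"tx":0,"ty":0.05,"tz":0,"ax":0,"ay":0,"az":0,"grip":255},{"tx":0,"ty":0.05,"tz":0,"ax":0,"ay":0,"az":0,"grip":255}]' 100
python3 - <<'E'
from h import *
w=np.load("w2.npz");d=dict(mtx=w["mtx"],tool_from_camera=w["tool_from_camera"])
# studs in tool frame: cast onto tool plane z=-0.032 (fish with T=I)
for u,v in((280,228),(280,308)):print(np.round(fish(d,np.eye(4),u,v,-.032)*1e3,1))
Rt=rot(87.6,0);plan(np.array([.4886,-.1597,.14]),Rt)
E
```

```text
clock: 6.5
tcp_pos: [0.502, 0.1674, 0.1572]
tool_rot: [1.0, -0.021, -0.001, 0.0]
ft_force: [1.0, 0.4, -2.7]
finger_gap: 0.243
grip_force: 98.7
[ 22.   -0.3 -32. ]
[-21.6  -0.2 -32. ]
clock 6.5 tcp [0.502  0.1674 0.1572] F [ 1.   0.4 -2.7] gap 0.243 gf 98.7
 shift mm (cur axes) [  0.4 327.4  17.4] then turn rad [ 0.0006  0.0029 -0.0002] | shift mm (target axes) [3.000e-01 3.274e+02 1.720e+01]
```

```bash
python3 -m inch '[{"tx":0,"ty":0.047,"tz":0,"ax":0,"ay":0.003,"az":0,"grip":255},{"tx":0,"ty":0.047,"tz":0,"ax":0,"ay":0,"az":0,"grip":255},{"tx":0,"ty":0.047,"tz":0,"ax":0,"ay":0,"az":0,"grip":255},{"tx":0,"ty":0.047,"tz":0,"ax":0,"ay":0,"az":0,"grip":255},{"tx":0,"ty":0.047,"tz":0,"ax":0,"ay":0,"az":0,"grip":255},{"tx":0,"ty":0.047,"tz":0,"ax":0,"ay":0,"az":0,"grip":255},{"tx":0,"ty":0.045,"tz":0,"ax":0,"ay":0,"az":0,"grip":255},{"tx":0,"ty":0,"tz":0.017,"ax":0,"ay":0,"az":0,"grip":255},{"tx":0,"ty":0,"tz":0,"ax":0,"ay":0,"az":0,"grip":255},{"tx":0,"ty":0,"tz":0,"ax":0,"ay":0,"az":0,"grip":255}]' 100
python3 - <<'E'
from h import *
from workcell import vision,read_state
import cv2
s=read_state();d=vision.read_camera("wrist");np.savez("w3.npz",T=toolT(s),**d)
cv2.imwrite("pics/w3.png",d["pixels"][:,:,::-1])
Rt=rot(87.6,0);plan(np.array([.4886,-.1597,.14]),Rt)
E
```

```text
clock: 7.75
tcp_pos: [0.4888, -0.1569, 0.1409]
tool_rot: [1.0, -0.021, 0.0, -0.0]
ft_force: [0.4, -1.1, -3.4]
finger_gap: 0.244
grip_force: 99.0
clock 7.8 tcp [ 0.4892 -0.157   0.1412] F [-0.1 -0.  -2.7] gap 0.244 gf 99.0
 shift mm (cur axes) [-0.4  2.7  1.2] then turn rad [-0.0002 -0.0014  0.0002] | shift mm (target axes) [-0.4  2.7  1.2]
```

View pics/w3.png

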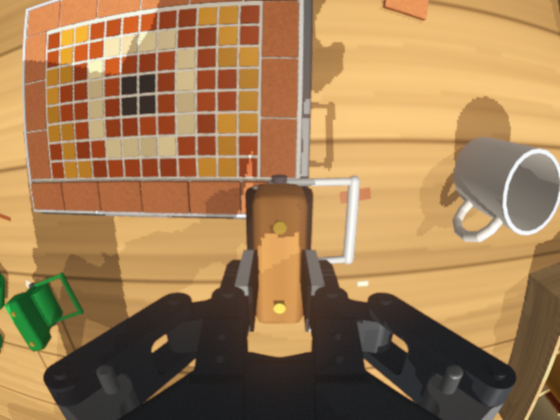

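The row shows in the wrist view from (35,196) to under the roller, the trim's outer edge from about (36,212) to (243,216), and the right panel edge at about (303,100).

Run:
```python
from h import *
w=np.load("w3.npz");d=dict(mtx=w["mtx"],tool_from_camera=w["tool_from_camera"]);T=w["T"]
br=np.array([.471,-.1733]);bl=np.array([.4828,.1101]);m=(br+bl)/2;e=(bl-br)/np.linalg.norm(bl-br);nx=np.array([e[1],-e[0]]);c=m+nx*.017
P=w["pixels"].astype(int)
for u in(50,100,150,200,235):
    col=P[165:225,u]; sat=col.max(1)-col.min(1); lo=[165+i for i in range(60) if sat[i]<60]; print(u,lo)
for u,v,z in((45,212,.042),(145,215,.042),(235,216,.042),(45,181,.045),(145,180,.045),(235,180,.045),(303,100,.042),(301,150,.042)):
    p=fish(d,T,u,v,z)[:2]-c;print((u,v),"across",round(1e3*p@nx,1),"along",round(1e3*p@e,1))
```

```text
50 [165, 166, 167, 168, 169, 170, 171, 172, 173, 178, 179, 180, 181, 210, 211, 212, 213]
100 [177, 178, 179, 180, 181, 210, 211, 212, 213, 214, 215]
150 [177, 178, 179, 180, 213, 214, 215, 216]
200 [177, 178, 179, 180, 213, 214, 215, 216, 217]
235 [177, 178, 179, 180, 214, 215, 216, 217, 218]
(45, 212) across -14.4 along 123.9
(145, 215) across -16.5 along -0.2
(235, 216) across -17.0 along -85.5
(45, 181) across 19.6 along 113.4
(145, 180) across 17.1 along -5.4
(235, 180) across 15.9 along -87.1
(303, 100) across 82.3 along -143.6
(301, 150) across 40.7 along -142.3
```

```bash
python3 -m inch '[{"tx":0,"ty":0,"tz":0.01,"ax":0,"ay":0,"az":0,"grip":255},{"tx":0,"ty":0,"tz":0.012,"ax":0,"ay":0,"az":0,"grip":255},{"tx":0,"ty":0,"tz":0.01,"ax":0,"ay":0,"az":0,"grip":255},{"tx":0,"ty":0,"tz":0.004,"ax":0,"ay":0,"az":0,"grip":255},{"tx":0,"ty":0,"tz":0.002,"ax":0,"ay":0,"az":0,"grip":255},{"tx":0,"ty":0,"tz":0.0015,"ax":0,"ay":0,"az":0,"grip":255},{"tx":0,"ty":0,"tz":0.001,"ax":0,"ay":0,"az":0,"grip":255},{"tx":0,"ty":0,"tz":0.001,"ax":0,"ay":0,"az":0,"grip":255},{"tx":0,"ty":0,"tz":0.001,"ax":0,"ay":0,"az":0,"grip":255},{"tx":0,"ty":0,"tz":0.001,"ax":0,"ay":0,"az":0,"grip":255}]' 120
python3 -c "
from workcell import read_state as r;s=r();print(s['tcp_pos'],s['ft_force'],s['moment'])"
```

```text
clock: 9.05
tcp_pos: [0.4892, -0.158, 0.0977]
tool_rot: [1.0, -0.022, 0.001, 0.0]
ft_force: [0.3, -1.0, -1.7]
finger_gap: 0.231
grip_force: 118.3
[ 0.4892286  -0.15804889  0.09773604] [ 0.27409513 -0.9715061  -1.68067284] [0.00282313 0.01393274 0.02124099]
```

```bash
python3 -m inch '[{"tx":0,"ty":0,"tz":0.0005,"ax":0,"ay":0,"az":0,"grip":255},{"tx":0,"ty":0,"tz":0.0005,"ax":0,"ay":0,"az":0,"grip":255},{"tx":0,"ty":0,"tz":0.0005,"ax":0,"ay":0,"az":0,"grip":255},{"tx":0,"ty":0,"tz":0.0005,"ax":0,"ay":0,"az":0,"grip":255},{"tx":0,"ty":0,"tz":0.0005,"ax":0,"ay":0,"az":0,"grip":255},{"tx":0,"ty":0,"tz":0.0005,"ax":0,"ay":0,"az":0,"grip":255},{"tx":0,"ty":0,"tz":0,"ax":0,"ay":0,"az":0,"grip":255},{"tx":0,"ty":0,"tz":0,"ax":0,"ay":0,"az":0,"grip":255},{"tx":0,"ty":0,"tz":0,"ax":0,"ay":0,"az":0,"grip":255},{"tx":0,"ty":0,"tz":0,"ax":0,"ay":0,"az":0,"grip":255}]' 120
python3 -c "
from workcell import read_state as r;s=r();print(s['tcp_pos'],s['ft_force'],s['moment'])"
```

```text
clock: 10.3
tcp_pos: [0.4893, -0.1581, 0.0948]
tool_rot: [1.0, -0.021, 0.001, 0.0]
ft_force: [-0.7, -1.3, 4.1]
finger_gap: 0.236
grip_force: 119.8
[ 0.48929594 -0.15805352  0.09479069] [-0.71526226 -1.26956286  4.05818384] [-0.026571    0.07901683  0.03476245]
```

```bash
python3 -m inch '[{"tx":0,"ty":0,"tz":0.001,"ax":0,"ay":0,"az":0,"grip":255},{"tx":0,"ty":0,"tz":0.001,"ax":0,"ay":0,"az":0,"grip":255},{"tx":0,"ty":0,"tz":0.001,"ax":0,"ay":0,"az":0,"grip":255},{"tx":0,"ty":0,"tz":0.001,"ax":0,"ay":0,"az":0,"grip":255},{"tx":0,"ty":0,"tz":0.001,"ax":0,"ay":0,"az":0,"grip":255},{"tx":0,"ty":0,"tz":0.001,"ax":0,"ay":0,"az":0,"grip":255},{"tx":0,"ty":0,"tz":0.001,"ax":0,"ay":0,"az":0,"grip":255},{"tx":0,"ty":0,"tz":0,"ax":0,"ay":0,"az":0,"grip":255},{"tx":0,"ty":0,"tz":0,"ax":0,"ay":0,"az":0,"grip":255},{"tx":0,"ty":0,"tz":0,"ax":0,"ay":0,"az":0,"grip":255}]' 120
python3 -c "
from workcell import read_state as r;s=r();print(s['tcp_pos'],s['ft_force'],s['moment'])"
```

```text
clock: 11.55
tcp_pos: [0.4899, -0.1583, 0.0885]
tool_rot: [1.0, -0.021, 0.002, 0.0]
ft_force: [-0.9, -0.9, 11.2]
finger_gap: 0.231
grip_force: 121.4
[ 0.48989018 -0.15828309  0.0884653 ] [-0.85179209 -0.94188673 11.23482092] [-0.05926608  0.19546149  0.01210221]
```

```bash
python3 -m inch '[{"tx":0,"ty":0,"tz":0.0005,"ax":0,"ay":0,"az":0,"grip":255},{"tx":0,"ty":0,"tz":0.0005,"ax":0,"ay":0,"az":0,"grip":255},{"tx":0,"ty":0,"tz":0.0005,"ax":0,"ay":0,"az":0,"grip":255},{"tx":0,"ty":0,"tz":0.0005,"ax":0,"ay":0,"az":0,"grip":255},{"tx":0,"ty":0,"tz":0.0005,"ax":0,"ay":0,"az":0,"grip":255},{"tx":0,"ty":0,"tz":0.0005,"ax":0,"ay":0,"az":0,"grip":255},{"tx":0,"ty":0,"tz":0.0005,"ax":0,"ay":0,"az":0,"grip":255},{"tx":0,"ty":0,"tz":0,"ax":0,"ay":0,"az":0,"grip":255},{"tx":0,"ty":0,"tz":0,"ax":0,"ay":0,"az":0,"grip":255},{"tx":0,"ty":0,"tz":0,"ax":0,"ay":0,"az":0,"grip":255}]' 120
python3 -c "
from workcell import read_state as r;s=r();print(s['tcp_pos'],s['ft_force'],s['moment'])"
```

```text
clock: 12.8
tcp_pos: [0.4904, -0.1587, 0.0856]
tool_rot: [1.0, -0.021, 0.002, 0.001]
ft_force: [-3.2, -1.6, 17.3]
finger_gap: 0.233
grip_force: 122.7
[ 0.49042277 -0.1586547   0.08564288] [-3.23060845 -1.62150743 17.25967968] [-0.21927172  0.38462126  0.03183429]
```

```bash
python3 -m inch '[{"tx":0,"ty":-0.002,"tz":-0.0002,"ax":0,"ay":0,"az":0,"grip":255},{"tx":0,"ty":-0.002,"tz":-0.0002,"ax":0,"ay":0,"az":0,"grip":255},{"tx":0,"ty":-0.002,"tz":-0.0002,"ax":0,"ay":0,"az":0,"grip":255},{"tx":0,"ty":-0.002,"tz":-0.0002,"ax":0,"ay":0,"az":0,"grip":255},{"tx":0,"ty":-0.002,"tz":-0.0002,"ax":0,"ay":0,"az":0,"grip":255},{"tx":0,"ty":-0.002,"tz":-0.0002,"ax":0,"ay":0,"az":0,"grip":255},{"tx":0,"ty":-0.002,"tz":-0.0002,"ax":0,"ay":0,"az":0,"grip":255},{"tx":0,"ty":-0.002,"tz":-0.0002,"ax":0,"ay":0,"az":0,"grip":255},{"tx":0,"ty":-0.002,"tz":-0.0002,"ax":0,"ay":0,"az":0,"grip":255},{"tx":0,"ty":-0.002,"tz":-0.0002,"ax":0,"ay":0,"az":0,"grip":255}]' 120
cat >> h.py <<'E'
def rowstat():
    from workcell import read_state
    s=read_state();br=np.array([.471,-.1733]);bl=np.array([.4828,.1101]);m=(br+bl)/2;e=(bl-br)/np.linalg.norm(bl-br);nx=np.array([e[1],-e[0]]);c=m+nx*.017
    p=s["tcp_pos"][:2]-c;y=1e3*p@e;q=lambda y:95.7-3.57-7.14*(y/137.5)**2
    rv=R.from_matrix(R.from_quat(s["tool_rot"]).as_matrix().T@rot(87.6,0)).as_rotvec()
    print("y %.1f across %.1f z %.2f want %.2f next+20 %.2f press %.1f F"%(y,1e3*p@nx,1e3*s["tcp_pos"][2],q(y),q(y+20),s["ft_force"][2]+3.5),np.round(s["ft_force"],1),"turn",np.round(rv,3),"t",round(s["clock"],1))
E
python3 -c "from h import *;rowstat()"
```

```text
clock: 14.05
tcp_pos: [0.4913, -0.1386, 0.0876]
tool_rot: [1.0, -0.021, 0.002, 0.001]
ft_force: [-2.6, -2.0, 17.1]
finger_gap: 0.232
grip_force: 122.6
y -106.3 across 1.8 z 87.57 want 87.86 next+20 89.32 press 20.6 F [-2.6 -2.  17.1] turn [ 0.001 -0.004 -0.001] t 14.1
```

```bash
python3 -m inch '[{"tx":-0.0001,"ty":-0.002,"tz":-0.0002,"ax":0,"ay":0,"az":0,"grip":255},{"tx":-0.0001,"ty":-0.002,"tz":-0.0002,"ax":0,"ay":0,"az":0,"grip":255},{"tx":-0.0001,"ty":-0.002,"tz":-0.0002,"ax":0,"ay":0,"az":0,"grip":255},{"tx":-0.0001,"ty":-0.002,"tz":-0.0002,"ax":0,"ay":0,"az":0,"grip":255},{"tx":-0.0001,"ty":-0.002,"tz":-0.0002,"ax":0,"ay":0,"az":0,"grip":255},{"tx":-0.0001,"ty":-0.002,"tz":-0.0002,"ax":0,"ay":0,"az":0,"grip":255},{"tx":-0.0001,"ty":-0.002,"tz":-0.0002,"ax":0,"ay":0,"az":0,"grip":255},{"tx":-0.0001,"ty":-0.002,"tz":-0.0002,"ax":0,"ay":0,"az":0,"grip":255},{"tx":-0.0001,"ty":-0.002,"tz":-0.0001,"ax":0,"ay":0,"az":0,"grip":255},{"tx":-0.0001,"ty":-0.002,"tz":-0.0001,"ax":0,"ay":0,"az":0,"grip":255}]' 120
python3 -c "from h import *;rowstat()"
```

```text
clock: 15.3
tcp_pos: [0.4915, -0.1186, 0.0894]
tool_rot: [1.0, -0.021, 0.002, 0.001]
ft_force: [-0.4, -1.3, 15.4]
finger_gap: 0.232
grip_force: 122.3
y -86.3 across 1.2 z 89.37 want 89.32 next+20 90.47 press 18.9 F [-0.4 -1.3 15.4] turn [ 0.001 -0.005 -0.001] t 15.3
```

```bash
python3 -m inch '[{"tx":0,"ty":-0.002,"tz":-0.0001,"ax":0,"ay":0,"az":0,"grip":255},{"tx":0,"ty":-0.002,"tz":-0.0001,"ax":0,"ay":0,"az":0,"grip":255},{"tx":0,"ty":-0.002,"tz":-0.0001,"ax":0,"ay":0,"az":0,"grip":255},{"tx":0,"ty":-0.002,"tz":-0.0001,"ax":0,"ay":0,"az":0,"grip":255},{"tx":0,"ty":-0.002,"tz":-0.0001,"ax":0,"ay":0,"az":0,"grip":255},{"tx":0,"ty":-0.002,"tz":-0.0001,"ax":0,"ay":0,"az":0,"grip":255},{"tx":0,"ty":-0.002,"tz":-0.0001,"ax":0,"ay":0,"az":0,"grip":255},{"tx":0,"ty":-0.002,"tz":-0.0001,"ax":0,"ay":0,"az":0,"grip":255},{"tx":0,"ty":-0.002,"tz":-0.0001,"ax":0,"ay":0,"az":0,"grip":255},{"tx":0,"ty":-0.002,"tz":-0.0001,"ax":0,"ay":0,"az":0,"grip":255}]' 120
python3 -c "from h import *;rowstat()"
```

```text
clock: 16.55
tcp_pos: [0.4925, -0.0985, 0.0904]
tool_rot: [1.0, -0.021, 0.003, 0.0]
ft_force: [-0.4, -1.1, 16.6]
finger_gap: 0.233
grip_force: 122.4
y -66.2 across 1.3 z 90.42 want 90.48 next+20 91.32 press 20.1 F [-0.4 -1.1 16.6] turn [ 0.001 -0.005 -0.001] t 16.6
```

Good. Next 20 mm rises 0.9 mm.

```bash
python3 -m inch '[{"tx":0,"ty":-0.002,"tz":-0.0001,"ax":0,"ay":0,"az":0,"grip":255},{"tx":0,"ty":-0.002,"tz":-0.0001,"ax":0,"ay":0,"az":0,"grip":255},{"tx":0,"ty":-0.002,"tz":-0.0001,"ax":0,"ay":0,"az":0,"grip":255},{"tx":0,"ty":-0.002,"tz":-0.0001,"ax":0,"ay":0,"az":0,"grip":255},{"tx":0,"ty":-0.002,"tz":-0.0001,"ax":0,"ay":0,"az":0,"grip":255},{"tx":0,"ty":-0.002,"tz":-0.0001,"ax":0,"ay":0,"az":0,"grip":255},{"tx":0,"ty":-0.002,"tz":-0.0001,"ax":0,"ay":0,"az":0,"grip":255},{"tx":0,"ty":-0.002,"tz":-0.0001,"ax":0,"ay":0,"az":0,"grip":255},{"tx":0,"ty":-0.002,"tz":-0.0001,"ax":0,"ay":0,"az":0,"grip":255},{"tx":0,"ty":-0.002,"tz":0,"ax":0,"ay":0,"az":0,"grip":255}]' 120
python3 -c "from h import *;rowstat()"
```

```text
clock: 17.8
tcp_pos: [0.4934, -0.0788, 0.0913]
tool_rot: [1.0, -0.021, 0.003, 0.001]
ft_force: [-0.9, -2.2, 15.4]
finger_gap: 0.229
grip_force: 122.3
y -46.5 across 1.4 z 91.33 want 91.31 next+20 91.87 press 18.9 F [-0.9 -2.2 15.4] turn [ 0.001 -0.005 -0.001] t 17.8
```

```bash
python3 -m inch '[{"tx":0,"ty":-0.002,"tz":-0.0001,"ax":0,"ay":0,"az":0,"grip":255},{"tx":0,"ty":-0.002,"tz":0,"ax":0,"ay":0,"az":0,"grip":255},{"tx":0,"ty":-0.002,"tz":-0.0001,"ax":0,"ay":0,"az":0,"grip":255},{"tx":0,"ty":-0.002,"tz":0,"ax":0,"ay":0,"az":0,"grip":255},{"tx":0,"ty":-0.002,"tz":-0.0001,"ax":0,"ay":0,"az":0,"grip":255},{"tx":0,"ty":-0.002,"tz":0,"ax":0,"ay":0,"az":0,"grip":255},{"tx":0,"ty":-0.002,"tz":-0.0001,"ax":0,"ay":0,"az":0,"grip":255},{"tx":0,"ty":-0.002,"tz":0,"ax":0,"ay":0,"az":0,"grip":255},{"tx":0,"ty":-0.002,"tz":-0.0001,"ax":0,"ay":0,"az":0,"grip":255},{"tx":0,"ty":-0.002,"tz":0,"ax":0,"ay":0,"az":0,"grip":255}]' 120
python3 -c "from h import *;rowstat()"
```

```text
clock: 19.05
tcp_pos: [0.4943, -0.0583, 0.0918]
tool_rot: [1.0, -0.021, 0.003, 0.0]
ft_force: [0.6, -0.6, 16.5]
finger_gap: 0.232
grip_force: 122.4
y -25.9 across 1.5 z 91.80 want 91.88 next+20 92.12 press 20.0 F [ 0.6 -0.6 16.5] turn [ 0.001 -0.005 -0.001] t 19.1
```

```bash
python3 -m inch '[{"tx":0,"ty":-0.002,"tz":-0.0001,"ax":0,"ay":0,"az":0,"grip":255},{"tx":0,"ty":-0.002,"tz":0,"ax":0,"ay":0,"az":0,"grip":255},{"tx":0,"ty":-0.002,"tz":-0.0001,"ax":0,"ay":0,"az":0,"grip":255},{"tx":0,"ty":-0.002,"tz":0,"ax":0,"ay":0,"az":0,"grip":255},{"tx":0,"ty":-0.002,"tz":-0.0001,"ax":0,"ay":0,"az":0,"grip":255},{"tx":0,"ty":-0.002,"tz":0,"ax":0,"ay":0,"az":0,"grip":255},{"tx":0,"ty":-0.002,"tz":0,"ax":0,"ay":0,"az":0,"grip":255},{"tx":0,"ty":-0.002,"tz":0,"ax":0,"ay":0,"az":0,"grip":255},{"tx":0,"ty":-0.002,"tz":0,"ax":0,"ay":0,"az":0,"grip":255},{"tx":0,"ty":-0.002,"tz":0,"ax":0,"ay":0,"az":0,"grip":255}]' 120
python3 -c "from h import *;rowstat()"
```

```text
clock: 20.3
tcp_pos: [0.4951, -0.0394, 0.0921]
tool_rot: [1.0, -0.021, 0.003, 0.001]
ft_force: [0.0, -8.1, 15.7]
finger_gap: 0.229
grip_force: 121.9
y -7.0 across 1.5 z 92.10 want 92.11 next+20 92.07 press 19.2 F [ 0.  -8.1 15.7] turn [ 0.002 -0.005 -0.   ] t 20.3
```

```bash
python3 -m inch '[{"tx":0,"ty":-0.002,"tz":0,"ax":0,"ay":0,"az":0,"grip":255},{"tx":0,"ty":-0.002,"tz":0,"ax":0,"ay":0,"az":0,"grip":255},{"tx":0,"ty":-0.002,"tz":0,"ax":0,"ay":0,"az":0,"grip":255},{"tx":0,"ty":-0.002,"tz":0,"ax":0,"ay":0,"az":0,"grip":255},{"tx":0,"ty":-0.002,"tz":0,"ax":0,"ay":0,"az":0,"grip":255},{"tx":0,"ty":-0.002,"tz":0,"ax":0,"ay":0,"az":0,"grip":255},{"tx":0,"ty":-0.002,"tz":0,"ax":0,"ay":0,"az":0,"grip":255},{"tx":0,"ty":-0.002,"tz":0,"ax":0,"ay":0,"az":0,"grip":255},{"tx":0,"ty":-0.002,"tz":0,"ax":0,"ay":0,"az":0,"grip":255},{"tx":0,"ty":-0.002,"tz":0,"ax":0,"ay":0,"az":0,"grip":255}]' 120
python3 -c "from h import *;rowstat()"
```

```text
clock: 21.55
tcp_pos: [0.4959, -0.0182, 0.092]
tool_rot: [1.0, -0.021, 0.003, 0.0]
ft_force: [0.1, -0.3, 14.6]
finger_gap: 0.231
grip_force: 122.3
y 14.2 across 1.5 z 92.02 want 92.05 next+20 91.69 press 18.1 F [ 0.1 -0.3 14.6] turn [ 0.    -0.005 -0.001] t 21.6
```

```bash
python3 -m inch '[{"tx":0,"ty":-0.002,"tz":0,"ax":0,"ay":0,"az":0,"grip":255},{"tx":0,"ty":-0.002,"tz":0.0001,"ax":0,"ay":0,"az":0,"grip":255},{"tx":0,"ty":-0.002,"tz":0,"ax":0,"ay":0,"az":0,"grip":255},{"tx":0,"ty":-0.002,"tz":0.0001,"ax":0,"ay":0,"az":0,"grip":255},{"tx":0,"ty":-0.002,"tz":0,"ax":0,"ay":0,"az":0,"grip":255},{"tx":0,"ty":-0.002,"tz":0.0001,"ax":0,"ay":0,"az":0,"grip":255},{"tx":0,"ty":-0.002,"tz":0,"ax":0,"ay":0,"az":0,"grip":255},{"tx":0,"ty":-0.002,"tz":0.0001,"ax":0,"ay":0,"az":0,"grip":255},{"tx":0,"ty":-0.002,"tz":0,"ax":0,"ay":0,"az":0,"grip":255},{"tx":0,"ty":-0.002,"tz":0.0001,"ax":0,"ay":0,"az":0,"grip":255}]' 120
python3 -c "from h import *;rowstat()"
```

```text
clock: 22.8
tcp_pos: [0.4969, 0.002, 0.0916]
tool_rot: [1.0, -0.021, 0.003, 0.0]
ft_force: [0.3, 0.1, 16.4]
finger_gap: 0.234
grip_force: 122.4
y 34.4 across 1.6 z 91.60 want 91.68 next+20 91.01 press 19.9 F [ 0.3  0.1 16.4] turn [-0.    -0.005 -0.001] t 22.8
```

Next 20 mm falls 0.7 mm.

```bash
python3 -m inch '[{"tx":0,"ty":-0.002,"tz":0,"ax":0,"ay":0,"az":0,"grip":255},{"tx":0,"ty":-0.002,"tz":0.0001,"ax":0,"ay":0,"az":0,"grip":255},{"tx":0,"ty":-0.002,"tz":0.0001,"ax":0,"ay":0,"az":0,"grip":255},{"tx":0,"ty":-0.002,"tz":0,"ax":0,"ay":0,"az":0,"grip":255},{"tx":0,"ty":-0.002,"tz":0.0001,"ax":0,"ay":0,"az":0,"grip":255},{"tx":0,"ty":-0.002,"tz":0.0001,"ax":0,"ay":0,"az":0,"grip":255},{"tx":0,"ty":-0.002,"tz":0,"ax":0,"ay":0,"az":0,"grip":255},{"tx":0,"ty":-0.002,"tz":0.0001,"ax":0,"ay":0,"az":0,"grip":255},{"tx":0,"ty":-0.002,"tz":0.0001,"ax":0,"ay":0,"az":0,"grip":255},{"tx":0,"ty":-0.002,"tz":0.0001,"ax":0,"ay":0,"az":0,"grip":255}]' 120
python3 -c "from h import *;rowstat()"
```

```text
clock: 24.05
tcp_pos: [0.4978, 0.022, 0.0909]
tool_rot: [1.0, -0.021, 0.003, -0.0]
ft_force: [0.5, -0.8, 15.9]
finger_gap: 0.23
grip_force: 122.4
y 54.4 across 1.7 z 90.91 want 91.01 next+20 90.04 press 19.4 F [ 0.5 -0.8 15.9] turn [-0.    -0.005 -0.001] t 24.1
```

Falls 1.0 mm.

```bash
python3 -m inch '[{"tx":0,"ty":-0.002,"tz":0.0001,"ax":0,"ay":0,"az":0,"grip":255},{"tx":0,"ty":-0.002,"tz":0.0001,"ax":0,"ay":0,"az":0,"grip":255},{"tx":0,"ty":-0.002,"tz":0.0001,"ax":0,"ay":0,"az":0,"grip":255},{"tx":0,"ty":-0.002,"tz":0.0001,"ax":0,"ay":0,"az":0,"grip":255},{"tx":0,"ty":-0.002,"tz":0.0001,"ax":0,"ay":0,"az":0,"grip":255},{"tx":0,"ty":-0.002,"tz":0.0001,"ax":0,"ay":0,"az":0,"grip":255},{"tx":0,"ty":-0.002,"tz":0.0001,"ax":0,"ay":0,"az":0,"grip":255},{"tx":0,"ty":-0.002,"tz":0.0001,"ax":0,"ay":0,"az":0,"grip":255},{"tx":0,"ty":-0.002,"tz":0.0001,"ax":0,"ay":0,"az":0,"grip":255},{"tx":0,"ty":-0.002,"tz":0.0001,"ax":0,"ay":0,"az":0,"grip":255}]' 120
python3 -c "from h import *;rowstat()"
```

```text
clock: 25.3
tcp_pos: [0.4987, 0.0421, 0.09]
tool_rot: [1.0, -0.022, 0.003, -0.0]
ft_force: [0.1, -0.1, 16.1]
finger_gap: 0.229
grip_force: 122.5
y 74.6 across 1.7 z 89.95 want 90.03 next+20 88.75 press 19.6 F [ 0.1 -0.1 16.1] turn [-0.    -0.005 -0.001] t 25.3
```

Falls 1.3 mm.

```bash
python3 -m inch '[{"tx":0,"ty":-0.002,"tz":0.0001,"ax":0,"ay":0,"az":0,"grip":255},{"tx":0,"ty":-0.002,"tz":0.0001,"ax":0,"ay":0,"az":0,"grip":255},{"tx":0,"ty":-0.002,"tz":0.0001,"ax":0,"ay":0,"az":0,"grip":255},{"tx":0,"ty":-0.002,"tz":0.0001,"ax":0,"ay":0,"az":0,"grip":255},{"tx":0,"ty":-0.002,"tz":0.0001,"ax":0,"ay":0,"az":0,"grip":255},{"tx":0,"ty":-0.002,"tz":0.0001,"ax":0,"ay":0,"az":0,"grip":255},{"tx":0,"ty":-0.002,"tz":0.0001,"ax":0,"ay":0,"az":0,"grip":255},{"tx":0,"ty":-0.002,"tz":0.0002,"ax":0,"ay":0,"az":0,"grip":255},{"tx":0,"ty":-0.002,"tz":0.0002,"ax":0,"ay":0,"az":0,"grip":255},{"tx":0,"ty":-0.002,"tz":0.0002,"ax":0,"ay":0,"az":0,"grip":255}]' 120
python3 -c "from h import *;rowstat()"
```

```text
clock: 26.55
tcp_pos: [0.4995, 0.0618, 0.0886]
tool_rot: [1.0, -0.021, 0.003, 0.0]
ft_force: [0.1, 0.3, 16.0]
finger_gap: 0.23
grip_force: 122.5
y 94.3 across 1.7 z 88.65 want 88.77 next+20 87.20 press 19.5 F [ 0.1  0.3 16. ] turn [-0.    -0.005 -0.001] t 26.6
```

```bash
python3 -m inch '[{"tx":0,"ty":-0.002,"tz":0.0001,"ax":0,"ay":0,"az":0,"grip":255},{"tx":0,"ty":-0.002,"tz":0.0001,"ax":0,"ay":0,"az":0,"grip":255},{"tx":0,"ty":-0.002,"tz":0.0001,"ax":0,"ay":0,"az":0,"grip":255},{"tx":0,"ty":-0.002,"tz":0.0002,"ax":0,"ay":0,"az":0,"grip":255},{"tx":0,"ty":-0.002,"tz":0.0001,"ax":0,"ay":0,"az":0,"grip":255},{"tx":0,"ty":-0.002,"tz":0.0002,"ax":0,"ay":0,"az":0,"grip":255},{"tx":0,"ty":-0.002,"tz":0.0002,"ax":0,"ay":0,"az":0,"grip":255},{"tx":0,"ty":-0.002,"tz":0.0002,"ax":0,"ay":0,"az":0,"grip":255},{"tx":0,"ty":-0.002,"tz":0.0002,"ax":0,"ay":0,"az":0,"grip":255},{"tx":0,"ty":-0.002,"tz":0.0002,"ax":0,"ay":0,"az":0,"grip":255}]' 120
python3 -c "from h import *;rowstat()"
```

```text
clock: 27.8
tcp_pos: [0.5005, 0.0823, 0.0871]
tool_rot: [1.0, -0.022, 0.003, -0.0]
ft_force: [0.5, -0.3, 16.3]
finger_gap: 0.232
grip_force: 122.5
y 114.7 across 1.9 z 87.11 want 87.16 next+20 85.27 press 19.8 F [ 0.5 -0.3 16.3] turn [-0.001 -0.006 -0.001] t 27.8
```

```bash
python3 -m inch '[{"tx":0,"ty":-0.002,"tz":0.0002,"ax":0,"ay":0,"az":0,"grip":255},{"tx":0,"ty":-0.002,"tz":0.0002,"ax":0,"ay":0,"az":0,"grip":255},{"tx":0,"ty":-0.002,"tz":0.0002,"ax":0,"ay":0,"az":0,"grip":255},{"tx":0,"ty":-0.002,"tz":0.0002,"ax":0,"ay":0,"az":0,"grip":255},{"tx":0,"ty":-0.002,"tz":0.0002,"ax":0,"ay":0,"az":0,"grip":255},{"tx":0,"ty":-0.002,"tz":0.0002,"ax":0,"ay":0,"az":0,"grip":255},{"tx":0,"ty":-0.002,"tz":0.0002,"ax":0,"ay":0,"az":0,"grip":255},{"tx":0,"ty":0,"tz":0,"ax":0,"ay":0,"az":0,"grip":255},{"tx":0,"ty":0,"tz":0,"ax":0,"ay":0,"az":0,"grip":255},{"tx":0,"ty":0,"tz":0,"ax":0,"ay":0,"az":0,"grip":255}]' 120
python3 -c "from h import *;rowstat()"
```

```text
clock: 29.05
tcp_pos: [0.5012, 0.0964, 0.0858]
tool_rot: [1.0, -0.022, 0.003, -0.001]
ft_force: [0.5, 0.8, 16.1]
finger_gap: 0.233
grip_force: 122.5
y 128.9 across 1.9 z 85.78 want 85.85 next+20 83.75 press 19.6 F [ 0.5  0.8 16.1] turn [-0.001 -0.006 -0.001] t 29.1
```

```bash
python3 -m inch '[{"tx":0,"ty":0,"tz":-0.005,"ax":0,"ay":0,"az":0,"grip":255},{"tx":0,"ty":0,"tz":-0.01,"ax":0,"ay":0,"az":0,"grip":255},{"tx":0,"ty":0,"tz":-0.018,"ax":0,"ay":0,"az":0,"grip":255},{"tx":0,"ty":0,"tz":-0.018,"ax":0,"ay":0,"az":0,"grip":255},{"tx":0,"ty":0,"tz":-0.018,"ax":0,"ay":0,"az":0,"grip":255},{"tx":0,"ty":-0.045,"tz":0,"ax":0,"ay":0,"az":0,"grip":255},{"tx":0,"ty":-0.045,"tz":0,"ax":0,"ay":0,"az":0,"grip":255},{"tx":0,"ty":-0.045,"tz":0,"ax":0,"ay":0,"az":0,"grip":255},{"tx":0,"ty":-0.045,"tz":0,"ax":0,"ay":0,"az":0,"grip":255},{"tx":0,"ty":-0.040,"tz":0,"ax":0,"ay":0,"az":0,"grip":255}]' 120
python3 - <<'E'
from h import *
from workcell import vision,read_state
import cv2
s=read_state();d=vision.read_camera("wrist");np.savez("w4.npz",T=toolT(s),**d)
t=vision.read_camera("top")["pixels"];sd=vision.read_camera("side")["pixels"]
o=np.zeros((600,800,3),np.uint8)
o[:300,:400]=cv2.resize(d["pixels"],(400,300));o[:300,400:]=cv2.resize(t[130:250,230:390],(400,300),interpolation=cv2.INTER_CUBIC)
o[300:]=cv2.resize(sd[175:245,200:340],(800,400),interpolation=cv2.INTER_CUBIC)[100:400]
cv2.imwrite("pics/c4.png",o[:,:,::-1])
Rt=R.from_quat([.868,.484,-.053,-.096]).as_matrix();plan(np.array([.4893,.3264,.1214]),Rt)
E
```

```text
clock: 30.3
tcp_pos: [0.5073, 0.3166, 0.1522]
tool_rot: [1.0, -0.021, -0.0, 0.001]
ft_force: [1.1, -0.1, -2.7]
finger_gap: 0.234
grip_force: 118.4
clock 30.45 tcp [0.5073 0.3167 0.1521] F [-0.4 -0.7 -3.6] gap 0.234 gf 118.6
 shift mm (cur axes) [-18.4  -9.   30.7] then turn rad [ 0.2003 -0.1145 -1.0536] | shift mm (target axes) [ -1.3 -13.2  34.4]
```

View pics/c4.png

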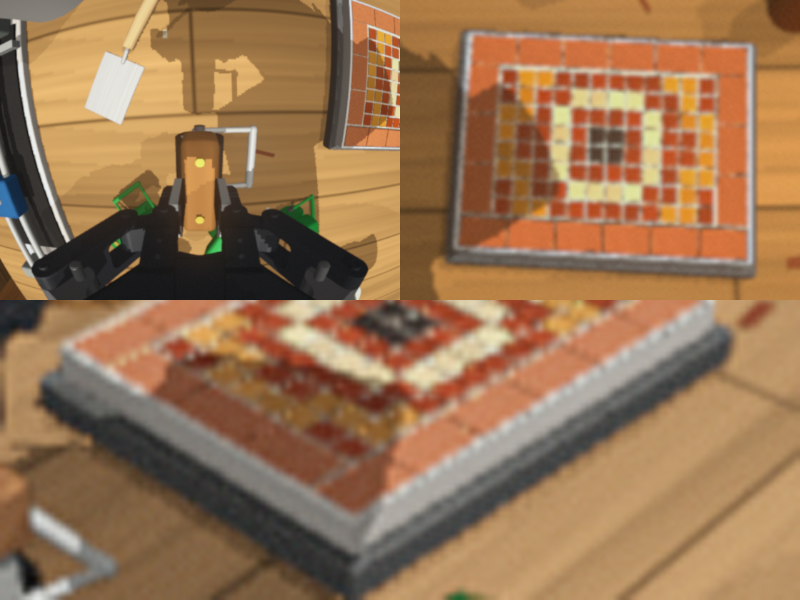

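The row now looks flush and whole along the near edge in the top crop (460–750, 240). The roller is still square in the fingers, with its studs at the same pixels as before the roll.

```bash
python3 -m inch '[{"tx":0,"ty":0,"tz":-0.005,"ax":0.0286,"ay":-0.0164,"az":-0.1505,"grip":255},{"tx":0,"ty":0,"tz":0,"ax":0.0286,"ay":-0.0164,"az":-0.1505,"grip":255},{"tx":0,"ty":0,"tz":0,"ax":0.0286,"ay":-0.0164,"az":-0.1505,"grip":255},{"tx":0,"ty":0,"tz":0,"ax":0.0286,"ay":-0.0164,"az":-0.1505,"grip":255},{"tx":0,"ty":0,"tz":0,"ax":0.0286,"ay":-0.0164,"az":-0.1505,"grip":255},{"tx":0,"ty":0,"tz":0,"ax":0.0286,"ay":-0.0164,"az":-0.1505,"grip":255},{"tx":0,"ty":0,"tz":0,"ax":0.0286,"ay":-0.0164,"az":-0.1505,"grip":255},{"tx":0,"ty":0,"tz":0,"ax":0,"ay":0,"az":0,"grip":255},{"tx":0,"ty":0,"tz":0,"ax":0,"ay":0,"az":0,"grip":255},{"tx":0,"ty":0,"tz":0,"ax":0,"ay":0,"az":0,"grip":255}]' 100
python3 - <<'E'
from h import *
Rt=R.from_quat([.868,.484,-.053,-.096]).as_matrix();plan(np.array([.4893,.3264,.0514]),Rt)
print("world down in tool axes",np.round(Rt.T@[0,0,-1],4))
E
```

```text
clock: 31.7
tcp_pos: [0.5081, 0.3153, 0.1581]
tool_rot: [0.869, 0.482, -0.052, -0.096]
ft_force: [0.2, 0.0, -4.2]
finger_gap: 0.23
grip_force: 118.7
clock 31.7 tcp [0.5081 0.3153 0.1581] F [ 0.2  0.  -4.2] gap 0.23 gf 118.7
 shift mm (cur axes) [ -0.8   1.9 108.9] then turn rad [ 0.0014 -0.0019 -0.0039] | shift mm (target axes) [ -0.6   2.  108.9]
world down in tool axes [-9.000e-04  2.180e-01  9.759e-01]
```

```bash
python3 -m inch '[{"tx":-0.001,"ty":0.002,"tz":0.02,"ax":0.0014,"ay":-0.0019,"az":-0.0039,"grip":255},{"tx":0,"ty":0,"tz":0.025,"ax":0,"ay":0,"az":0,"grip":255},{"tx":0,"ty":0,"tz":0.025,"ax":0,"ay":0,"az":0,"grip":255},{"tx":0,"ty":0,"tz":0.02,"ax":0,"ay":0,"az":0,"grip":255},{"tx":0,"ty":0,"tz":0.008,"ax":0,"ay":0,"az":0,"grip":255},{"tx":0,"ty":0,"tz":0.004,"ax":0,"ay":0,"az":0,"grip":255},{"tx":0,"ty":0,"tz":0.002,"ax":0,"ay":0,"az":0,"grip":255},{"tx":0,"ty":0,"tz":0.001,"ax":0,"ay":0,"az":0,"grip":255},{"tx":0,"ty":0,"tz":0.001,"ax":0,"ay":0,"az":0,"grip":255},{"tx":0,"ty":0,"tz":0,"ax":0,"ay":0,"az":0,"grip":255}]' 60
python3 - <<'E'
from h import *
Rt=R.from_quat([.868,.484,-.053,-.096]).as_matrix();plan(np.array([.4893,.3264,.0514]),Rt)
E
```

```text
clock: 32.95
tcp_pos: [0.4901, 0.326, 0.0545]
tool_rot: [0.868, 0.485, -0.053, -0.096]
ft_force: [-0.4, 0.2, -2.8]
finger_gap: 0.231
grip_force: 118.7
clock 32.95 tcp [0.4901 0.326  0.0545] F [-0.4  0.2 -2.8] gap 0.231 gf 118.7
 shift mm (cur axes) [-0.1 -0.2  3.2] then turn rad [ 0.     -0.0005  0.0019] | shift mm (target axes) [-0.1 -0.2  3.2]
```

```bash
python3 -m inch '[{"tx":0,"ty":0.0001,"tz":0.0005,"ax":0,"ay":0,"az":0,"grip":255},{"tx":0,"ty":0.0001,"tz":0.0005,"ax":0,"ay":0,"az":0,"grip":255},{"tx":0,"ty":0.0001,"tz":0.0005,"ax":0,"ay":0,"az":0,"grip":255},{"tx":0,"ty":0.0001,"tz":0.0005,"ax":0,"ay":0,"az":0,"grip":255},{"tx":0,"ty":0.0001,"tz":0.0005,"ax":0,"ay":0,"az":0,"grip":255},{"tx":0,"ty":0,"tz":0.0003,"ax":0,"ay":0,"az":0,"grip":255},{"tx":0,"ty":0,"tz":0,"ax":0,"ay":0,"az":0,"grip":255},{"tx":0,"ty":0,"tz":0,"ax":0,"ay":0,"az":0,"grip":255},{"tx":0,"ty":0,"tz":0,"ax":0,"ay":0,"az":0,"grip":255},{"tx":0,"ty":0,"tz":0,"ax":0,"ay":0,"az":0,"grip":255}]' 60
python3 - <<'E'
from h import *
Rt=R.from_quat([.868,.484,-.053,-.096]).as_matrix();plan(np.array([.4893,.3264,.0514]),Rt)
E
```

```text
clock: 34.2
tcp_pos: [0.4901, 0.3263, 0.052]
tool_rot: [0.868, 0.485, -0.053, -0.096]
ft_force: [-1.3, -1.4, 6.4]
finger_gap: 0.232
grip_force: 120.6
clock 34.2 tcp [0.4901 0.3263 0.052 ] F [-1.3 -1.4  6.4] gap 0.232 gf 120.6
 shift mm (cur axes) [-0.3 -0.6  0.8] then turn rad [-0.0001 -0.0008  0.0019] | shift mm (target axes) [-0.3 -0.6  0.8]
```

```bash
python3 -m inch '[{"tx":0,"ty":0,"tz":-0.0003,"ax":0,"ay":0,"az":0,"grip":255},{"tx":0,"ty":0,"tz":0,"ax":0,"ay":0,"az":0,"grip":150},{"tx":0,"ty":0,"tz":0,"ax":0,"ay":0,"az":0,"grip":120},{"tx":0,"ty":0,"tz":0,"ax":0,"ay":0,"az":0,"grip":60},{"tx":0,"ty":0,"tz":0,"ax":0,"ay":0,"az":0,"grip":0},{"tx":0,"ty":0,"tz":0,"ax":0,"ay":0,"az":0,"grip":0},{"tx":0,"ty":0,"tz":0,"ax":0,"ay":0,"az":0,"grip":0},{"tx":0,"ty":0,"tz":0,"ax":0,"ay":0,"az":0,"grip":0},{"tx":0,"ty":0,"tz":0,"ax":0,"ay":0,"az":0,"grip":0},{"tx":0,"ty":0,"tz":0,"ax":0,"ay":0,"az":0,"grip":0}]' 60
python3 -m inch '[{"tx":0,"ty":0,"tz":-0.005,"ax":0,"ay":0,"az":0,"grip":0},{"tx":0,"ty":0,"tz":-0.01,"ax":0,"ay":0,"az":0,"grip":0},{"tx":0,"ty":0,"tz":-0.02,"ax":0,"ay":0,"az":0,"grip":0},{"tx":0,"ty":0,"tz":-0.03,"ax":0,"ay":0,"az":0,"grip":0},{"tx":0,"ty":0,"tz":-0.03,"ax":0,"ay":0,"az":0,"grip":0},{"tx":0,"ty":0,"tz":-0.03,"ax":0,"ay":0,"az":0,"grip":0},{"tx":0,"ty":0,"tz":-0.03,"ax":0,"ay":0,"az":0,"grip":0},{"tx":0,"ty":0,"tz":-0.02,"ax":0,"ay":0,"az":0,"grip":0},{"tx":0,"ty":0,"tz":0,"ax":0,"ay":0,"az":0,"grip":0},{"tx":0,"ty":0,"tz":0,"ax":0,"ay":0,"az":0,"grip":0}]' 60
python3 - <<'E'
from h import *
from workcell import vision
import cv2
d=vision.read_camera("wrist")["pixels"];sd=vision.read_camera("side")["pixels"]
o=np.zeros((300,800,3),np.uint8);o[:,:400]=cv2.resize(d,(400,300));o[:,400:]=cv2.resize(sd[220:310,150:270],(400,300),interpolation=cv2.INTER_CUBIC)
cv2.imwrite("pics/c5.png",o[:,:,::-1])
E
```

```text
clock: 35.45
tcp_pos: [0.49, 0.326, 0.0517]
tool_rot: [0.868, 0.485, -0.053, -0.096]
ft_force: [0.1, -0.9, -0.5]
finger_gap: 0.999
grip_force: 0.0
clock: 36.7
tcp_pos: [0.5218, 0.3056, 0.2219]
tool_rot: [0.868, 0.485, -0.053, -0.096]
ft_force: [-0.1, -0.3, -1.2]
finger_gap: 0.999
grip_force: 0.0
```

View pics/c5.png

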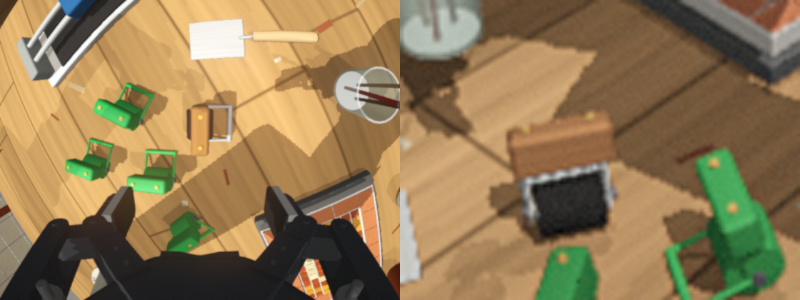

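The roller stands on its drum and foot, leaning as it did at the start (wrist (200,128), side crop (565,170)), and nothing else has moved.

```bash
python3 -c "
from workcell import workorder;print(workorder.sign_off())"
```

```text
the job is handed in; nothing more can be done
None
```

I rolled the row from tile 1 to tile 6 in one pass at 18–21 N, checked about every 20 mm. All six tiles look flush and uncracked in the camera views, though not close enough to measure. The roller is back on its drum and foot where it started, and the job was handed in at about 37 s with no verdict returned.

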